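# Tip a freshly cased notebook into the casing-in press

## Task

The glue of this freshly cased notebook is still wet, so do not grip, pick up or carry it: with a fingertip push it over high up so that it falls flat onto the press's felt, towards the robot's right, and stays wholly on the felt. Then push it across the felt until the whole spine lies against the metal fence, and after that push the open pressing board over from behind, without slamming it, so that it comes down and lies flat on the book with its brass rod in the cover's groove. Finish with the robot clear of everything and leave the other things on the table where they are.

Things in the scene. Friction and masses are not known exactly. Their poses are not given: they have to be found in the camera images.
- book: Loose hardback, dark green cloth, cream pages, 105 mm wide (x), 28 thick (y), 150 high (z), about 0.22 kg. Starts standing on its tail at the left end of the felt. Origin: centre of the tail face. Own z: tail to head (up at start), +x to the spine (away from the robot at start), y across the thickness. Pushed high on its wide cover it tips, pushed low it slides.
- book_centre (a point): Middle of the notebook: 75 mm above the bed while it stands, 14 mm when it lies flat.
- spine_tail (a point): Point on the outer face of the spine, middle of its thickness, 5 mm from the tail.
- spine_head (a point): Point on the outer face of the spine, middle of its thickness, 5 mm from the head. Each cover has a groove along the spine, 9 mm wide and 2.5 mm deep, its middle 11 mm from the spine's outer face.
- press: Small casing-in press, fixed to the table. Origin on the table under the bed; +x away from the robot to the hinge, +y to the robot's left, z up (yaw varies). Plywood bed x -105 to +110, y -136 to +136 mm, top at z = 22 mm. Felt, fence and hinged board are on it.
- felt (a point): Centre of the grey felt, the marked landing zone, level with the bed's top (z = 22 mm): 154 mm along the press's x (-99 to +54), 226 mm along its y (-110 to +116 mm). The book stands on its +y end and must fall towards -y.
- fence_face (a point): On the felt-side face of the aluminium spine fence, middle of its length, at bed level: x = +55, y = 0, z = 22 mm in the press frame; axes as the press. The fence is 8 mm thick and 12 mm high, from y -100 to +100 mm.
- hinge_line (a point): Middle of the pressing board's hinge line, which runs along the press's y: x = +78, z = 57 mm in the press frame.
- board (a joint): Angle of the pressing board, rad: 0 = level, flat on a 28 mm book; 1.7 to 1.82 at the start = open, leaning back past upright; stop at 1.82. White board with a steel plate on its upper face, 0.6 kg, 196 mm along y, 14 mm thick, from 12 to 135 mm off the hinge line. Past upright it sinks by its own weight on a damper in some 3 to 4 s; pushing needs about 5 N at the edge for 1 rad/s.
- board_front_edge (a point): Middle of the pressing board's free edge, 135 mm from the hinge line; uppermost (about 0.19 m above the table) while open.
- rod (a point): Middle of the crest of the brass rod on the board's underside, 34 mm from the hinge line, 180 mm long, 2 mm proud. It drops into the book's groove only if the spine is at the fence (within about 2 mm); else the board stays tilted up.
- glue_tin: Open glue tin, 68 mm across, 59 mm high, on the table to the right of the press; bystander. Origin: centre of its underside.
- flat_brush: Flat brush with wooden handle, 162 x 30 x 10 mm, lying right of the press; bystander. Origin: centre of its underside.
- marker_pen: Marker pen, 135 mm long, 17 mm thick, lying left of the press; bystander. Origin: centre of its underside.
- staple_box_0: Red card box, 36 x 58 x 19 mm, left of the press; bystander. Origin: centre of its underside.

How it is judged:
By the outcome, as a careful person would: the job done as asked, in the order asked, and still so for the second after the job is handed in, with the robot touching nothing.
It also fails if it takes over 54 s, if anything falls off the work surface, if the arm or the gripper's body presses on something with over 40 N, if the wrist force passes 120 N, or if a joint passes its speed limit or range.

## Robot

A 6-joint arm with a two-finger parallel gripper is mounted at the origin on a cart in front of the work surface, level with it; the furniture and walls round the work are solid. World frame = base frame: x ahead of the robot, y to its left, z up, the work surface at z = 0. Lengths are in m, angles in rad, forces in N, time in s.
With the tool pointing down it reaches from about 0.225 to 0.875 m from the base axis. Payload 3.4 kg.
Tool frame: the origin (TCP) lies between the finger pads; the fingertips stand 19 mm ahead of it and the grasp point (between the pads) is the TCP (manip.finger_overhang is the distance from the TCP to the fingertips, in m); z points along the fingers, y is the line along which they close (so a half turn about z gives the same grasp; the last joint's range is limited). The gripper opens to 85 mm and grips with 20 to 120 N. Pads are 22 mm wide; open, the fingers measure 114 mm over their backs; the gripper's body (76 mm by 85 mm) begins 54 mm behind the grasp point. The pads swing forward as they close: fully open they stand 13 mm farther back than shut.
Start: joints at [1.091, 0.276, 1.505, -0, 1.361, -0.121], TCP at [0.202, 0.538, 0.25] pointing down, gripper open.
Joint ranges: [-2.89, 2.89], [-0.75, 2.08], [0.22, 2.7], [-1.18, 4.32], [0.11, 2.71], [-2.7, 2.7]. Speed limits (rad/s): [2.57, 2.57, 3.14, 3.14, 3.14, 3.14].

## Interface

Orientations are given as a unit quaternion [w, x, y, z].
In Python, from station import manip gives the robot as it stands.
- The arm moves only by the shell command python3 -m inch 'ROWS' [FORCE]. ROWS is JSON, a list of rows, each an object with "linear": the shift along the tool's x, y, z in m, a list of three; "angular": the turn, a rotation vector about the tool's x, y, z in rad, a list of three; "hand": the closure, from -1 (fully open) to 1 (shut), so that 0 is half open. A call has 1 to 20 rows; each row is the pose to reach, as a shift and turn from the pose commanded when the call began, along the tool's axes at that moment; what a row does not reach only later rows make up. A row lasts 1/12 s, in which the tool goes at most 41.7 mm and 7.16 degrees, less where a joint would pass 70% of its speed; a pose out of reach is approached as far as the arm can. A call with a gripper value outside its range is refused whole. The fingers move at their own pace and stop on an object; FORCE is the grip in N (left out, the last holds). Time passes only in rows, so rows that repeat a pose let the fingers close. It gives the time, the measured TCP pose, the force, the opening and the grip force at its end, in the units of the state.
- manip.read_state(): the state, without advancing time (a new reading comes with each control period).
- manip.read_camera(name): name is "side" or "top"; returns a dict with "color" (420x560x3 uint8, blue, green, red), "range_z" (420x560 float32, m along the optical axis (not along the pixel's ray), 0 where there is no reading), "mtx" (3x3 intrinsics, pixels), "k1" (the pictures are not rectified: a ray, as slopes to the right and down, at radius r is drawn at 1 + k1 r^2 times it, then the intrinsics apply), "xyz" and "orientation" of the camera in the world. Camera axes: x right, y up, looking along -z (the intrinsics and any distortion apply to the point x, -y, -z); pixel columns grow to the right and rows downward; lengths in m; the calibration is good to about 2 mm. A picture is of the moment at which its call begins.
- manip.hand_in(): hands the job in; it is judged then, once.
Trained networks look in a picture, given as the dict that the camera call returned (one of the last four; its "shot" number tells which), for a name from the list of things; names that differ only in an ending like _2 or _b are one class to them, and where a whole thing is asked for, a point or a joint stands for the part that bears it (a point fixed in the world has none). Each returns a list of dicts, best first, with "conf" (0 to 1); they miss things now and then, are a little off and sometimes report something else, mostly with a low value. They report only what shows in the picture. A call takes as long as a camera call.
- manip.boxes_of(picture, query): "at" ([x, y, z] in m, in the coordinates of the camera as it stood for that picture, good to about 4 mm: the middle of the surface that is visible of it).
- manip.trace(picture, query): "pixels" (420x560 bool, what is visible of it).
The state is a dict: "time_s": time; "qpos": joint angles; "dq": joint speeds; "effort": joint torques, N m; "ee_pos": TCP position; "eef_rot": TCP orientation; "ft_force": force on the tool from outside, world axes, zero at the start; "wrist_torque": the same for the moment, N m; "finger_gap": opening from 0.0 (shut) to 1.0 (fully open); "grasp_force": force on a finger pad.
Only numpy, scipy, OpenCV 4.12 (cv2) and the standard library are available. Lean on these libraries where they do the work, as an engineer would, in place of code of your own. Each camera call takes 0.05 s, during which the arm holds its last target. There are 200 camera calls.

## Working session

There is one attempt and no reset: what is moved stays moved. The work goes in short steps, Python scripts to look and compute and a shell command to move; the robot and the scene stay as the last step left them, time stands still between calls to the robot, and variables do not carry over. Pictures are saved under pics/ and viewed, at most 10 in all, crops included, and the job is handed in when it is done.

```bash
mkdir -p pics; cat > h.py <<'E'
import numpy as np, cv2
from scipy.spatial.transform import Rotation as R
from station import manip
def rot(q): return R.from_quat([q[1],q[2],q[3],q[0]])
def cam2w(p,pts): return rot(p["orientation"]).apply(np.atleast_2d(pts))+np.array(p["xyz"])
def cloud(p,mask):
    v,u=np.nonzero(mask&(p["range_z"]>0)); z=p["range_z"][v,u]
    m=np.array(p["mtx"],float)
    s=cv2.undistortPoints(np.stack([u,v],1).astype(float)[:,None],m,np.array([p["k1"],0,0,0.]))[:,0]
    return cam2w(p,np.stack([s[:,0]*z,-s[:,1]*z,-z],1))
E
ls; python3 - <<'E'
from h import *
np.set_printoptions(precision=4,suppress=True)
s=manip.read_state(); print(s["time_s"],s["ee_pos"],s["eef_rot"],s["ft_force"],manip.finger_overhang)
P={}
for n in("top","side"):
    p=manip.read_camera(n); cv2.imwrite(f"pics/{n}0.png",p["color"]); print(n,p["xyz"],p["k1"])
    for q in("book","press","board","glue_tin","flat_brush","marker_pen","staple_box_0"):
        b=manip.boxes_of(p,q)
        print(q,[(round(d["conf"],2),cam2w(p,d["at"])[0].round(3)) for d in b[:2]])
    for q in("book","press","board"):
        t=manip.trace(p,q)
        if t:
            c=cloud(p,np.array(t[0]["pixels"])); print("  cloud",q,len(c),np.percentile(c,[1,50,99],axis=0).round(3).tolist())
E
```

```text
h.py
pics
0.0 [0.2017 0.5379 0.2495] [-0.0002  0.1784  0.984  -0.0009] [-0.378   0.2811  0.2996] 0.019
top [0.3737 0.0274 1.575 ] -0.11140888082221047
book [(0.78, array([0.534, 0.187, 0.172])), (0.36, array([ 0.552, -0.154,  0.008]))]
press [(0.84, array([0.596, 0.105, 0.02 ])), (0.5, array([0.666, 0.126, 0.144]))]
board [(0.62, array([0.665, 0.123, 0.15 ]))]
glue_tin [(0.79, array([ 0.634, -0.112,  0.024]))]
flat_brush [(0.56, array([ 0.552, -0.156,  0.009]))]
marker_pen [(0.6, array([0.448, 0.364, 0.013])), (0.44, array([0.666, 0.124, 0.142]))]
staple_box_0 [(0.78, array([0.538, 0.334, 0.02 ]))]
  cloud book 594 [[0.482, 0.174, 0.02], [0.531, 0.188, 0.168], [0.586, 0.226, 0.178]]
  cloud press 202 [[0.432, 0.3, -0.0], [0.449, 0.358, 0.015], [0.467, 0.424, 0.024]]
  cloud board 1428 [[0.64, 0.027, 0.063], [0.664, 0.121, 0.144], [0.691, 0.216, 0.194]]
side [0.3477 1.2566 0.7868] -0.07971315699116066
book [(0.59, array([ 0.566, -0.16 ,  0.003])), (0.56, array([0.534, 0.206, 0.106]))]
press [(0.98, array([0.63 , 0.186, 0.015]))]
board [(0.9, array([0.661, 0.149, 0.132])), (0.44, array([ 0.565, -0.159,  0.004]))]
glue_tin [(0.64, array([ 0.632, -0.092,  0.037])), (0.56, array([0.535, 0.21 , 0.11 ]))]
flat_brush []
marker_pen [(0.58, array([0.448, 0.375, 0.017]))]
staple_box_0 [(0.73, array([0.53 , 0.345, 0.023]))]
  cloud press 3521 [[0.459, -0.013, 0.007], [0.631, 0.185, 0.023], [0.678, 0.257, 0.187]]
  cloud board 979 [[0.637, 0.037, 0.058], [0.659, 0.153, 0.13], [0.68, 0.224, 0.189]]
```

View pics/top0.png

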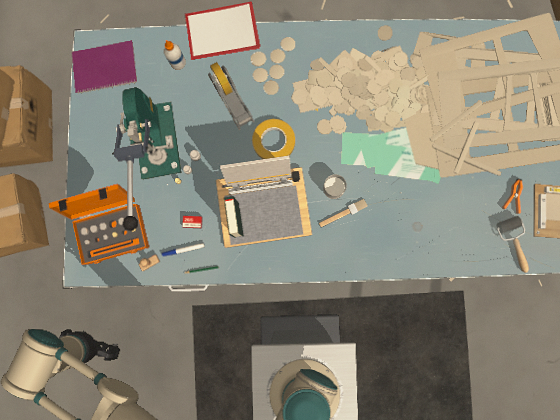

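View pics/side0.png

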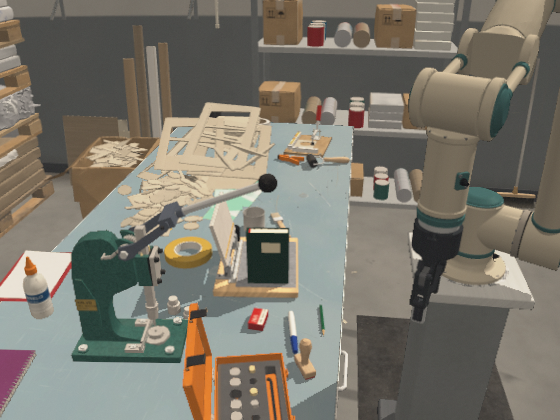

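The top view shows the press at cols 218-312, rows 158-248, slightly yawed. The book stands at about (233,215), the board leans back at rows 158-190, and the drill press's lever ball is at (130,222). The side view agrees with this. Next I fit the press pose, the book pose and the obstacle heights.

```bash
cat > meas.py <<'E'
from h import *
np.set_printoptions(precision=4,suppress=True)
p=manip.read_camera("top")
c=cloud(p,np.ones((420,560),bool))
def sel(x0,x1,y0,y1,z0,z1): return c[(c[:,0]>x0)&(c[:,0]<x1)&(c[:,1]>y0)&(c[:,1]<y1)&(c[:,2]>z0)&(c[:,2]<z1)]
b=sel(.36,.66,-.08,.29,.013,.032)
# sides of the bed: extremes of y per x bin, over x 0.44..0.62
L=[];Rr=[]
for x in np.arange(.46,.62,.01):
    s=b[(abs(b[:,0]-x)<.005)]
    if len(s)>5: L.append((x,s[:,1].max())); Rr.append((x,s[:,1].min()))
L=np.array(L);Rr=np.array(Rr)
print("L",L[:,1],"R",Rr[:,1])
F=[]
for y in np.arange(-.02,.24,.02):
    s=b[abs(b[:,1]-y)<.01]
    if len(s): F.append((y,s[:,0].min()))
F=np.array(F);print("F",F.tolist()); print("bed z",np.median(b[:,2]))
print("slopes side",np.polyfit(*L.T,1),np.polyfit(*Rr.T,1),"front",np.polyfit(*F.T,1))
t=sel(.4,.63,.1,.3,.15,.19); print("book top",len(t),cv2.minAreaRect(t[:,:2].astype(np.float32)),np.median(t[:,2]))
bd=sel(.62,.72,-.02,.25,.175,.2); print("board edge",bd[:,:].min(0),bd.max(0),np.polyfit(bd[:,1],bd[:,0],1))
for n,r in dict(leverarea=(.3,.8,.28,.75,.06,1.4),behind=(.66,.9,-.15,.35,.03,.3)).items():
    o=sel(*r); 
    if len(o): print(n,o.min(0),o.max(0))
o=sel(.3,.8,.25,.7,.06,1.4)
for y in np.arange(.28,.6,.04):
    s=o[abs(o[:,1]-y)<.02]
    if len(s): print("y",round(y,2),s.min(0),s.max(0))
E
python3 meas.py
```

```text
L [0.2329 0.2363 0.236  0.2387 0.2387 0.2412 0.2415 0.2418 0.245  0.2454
 0.2471 0.2471 0.2478 0.2511 0.2505 0.2529] R [ 0.1248  0.0546 -0.0288 -0.0349 -0.0323 -0.064  -0.0704 -0.0798 -0.0274
 -0.0278 -0.0251 -0.0253 -0.0226 -0.0229 -0.0199 -0.0204]
F [[-0.02, 0.48058010382545874], [0.0, 0.48020363522638104], [0.02, 0.4777310008134496], [0.039999999999999994, 0.47502001674504774], [0.06, 0.4728739044957254], [0.08, 0.47019104162469627], [0.09999999999999999, 0.46759329619918855], [0.12000000000000001, 0.4648569655498132], [0.14, 0.462698632957214], [0.16, 0.460101255689745], [0.18000000000000002, 0.45745532183987947], [0.2, 0.4550123185923831], [0.22, 0.4248129475658183]]
bed z 0.023729426847657775
slopes side [0.1229 0.1776] [-0.3744  0.1802] front [-0.1682  0.4821]
book top 394 ((0.5340168476104736, 0.19363084435462952), (0.10595285147428513, 0.028561361134052277), 7.135502338409424) 0.17053508181801524
board edge [0.6587 0.0265 0.175 ] [0.6954 0.2211 0.1978] [-0.1159  0.6918]
leverarea [0.3989 0.388  0.0601] [0.7998 0.716  0.4183]
behind [ 0.66   -0.1397  0.03  ] [0.8999 0.3481 0.1978]
y 0.4 [0.4779 0.388  0.1707] [0.7897 0.42   0.4183]
y 0.44 [0.4016 0.4201 0.0673] [0.7998 0.4598 0.4089]
y 0.48 [0.3989 0.46   0.0622] [0.7992 0.4931 0.3431]
y 0.52 [0.5892 0.5082 0.0601] [0.6331 0.5399 0.2056]
y 0.56 [0.5847 0.5402 0.0601] [0.6252 0.5798 0.202 ]
```

```bash
python3 -m inch '[{"linear":[-0.24,-0.218,0],"angular":[0,0,-0.485],"hand":1},{"linear":[-0.24,-0.218,0],"angular":[0,0,-0.485],"hand":1},{"linear":[-0.24,-0.218,0],"angular":[0,0,-0.485],"hand":1},{"linear":[-0.24,-0.218,0],"angular":[0,0,-0.485],"hand":1},{"linear":[-0.24,-0.218,0],"angular":[0,0,-0.485],"hand":1},{"linear":[-0.24,-0.218,0],"angular":[0,0,-0.485],"hand":1},{"linear":[-0.24,-0.218,0],"angular":[0,0,-0.485],"hand":1},{"linear":[-0.24,-0.218,0],"angular":[0,0,-0.485],"hand":1},{"linear":[-0.24,-0.218,0],"angular":[0,0,-0.485],"hand":1},{"linear":[-0.404,-0.153,0],"angular":[0,0,-0.485],"hand":1},{"linear":[-0.404,-0.153,0],"angular":[0,0,-0.485],"hand":1},{"linear":[-0.404,-0.153,0],"angular":[0,0,-0.485],"hand":1},{"linear":[-0.404,-0.153,0],"angular":[0,0,-0.485],"hand":1},{"linear":[-0.404,-0.153,0],"angular":[0,0,-0.485],"hand":1},{"linear":[-0.404,-0.153,0],"angular":[0,0,-0.485],"hand":1},{"linear":[-0.404,-0.153,0],"angular":[0,0,-0.485],"hand":1}]'
```

```text
time_s: 2.48
ee_pos: [0.5259, 0.2535, 0.2495]
eef_rot: [-0.001, -0.063, 0.998, -0.0]
ft_force: [-0.6, 0.1, -0.4]
finger_gap: -0.001
grasp_force: 0.0
```

```bash
cat > st.py <<'E'
from h import *
np.set_printoptions(precision=4,suppress=True)
O=np.array([.5721,.1122]);a=.125;ex=np.array([np.cos(a),np.sin(a)]);ey=np.array([-ex[1],ex[0]])
s=manip.read_state();r=np.array(s["ee_pos"])
print(s["time_s"],r,"press xy",(r[:2]-O)@ex,(r[:2]-O)@ey,"F",np.array(s["ft_force"]),s["finger_gap"])
print(rot(s["eef_rot"]).as_matrix(), "want x",-ex)
E
python3 st.py
```

```text
2.4833 [0.5259 0.2535 0.2495] press xy -0.02824404778200294 0.14595920096435908 F [-0.5815  0.1143 -0.3688] -0.0005789777013170327
[[-0.9921 -0.1255 -0.0026]
 [-0.1255  0.9921 -0.0002]
 [ 0.0026  0.0001 -1.    ]] want x [-0.9922 -0.1247]
```

```bash
python3 -m inch '[{"linear":[0,0,0.04],"angular":[0,0,0],"hand":1},{"linear":[0,0,0.079],"angular":[0,0,0],"hand":1},{"linear":[0,0,0.079],"angular":[0,0,0],"hand":1},{"linear":[0,-0.02,0.079],"angular":[0,0,0],"hand":1},{"linear":[0,-0.026,0.079],"angular":[0,0,0],"hand":1},{"linear":[0,-0.031,0.079],"angular":[0,0,0],"hand":1},{"linear":[0,-0.036,0.079],"angular":[0,0,0],"hand":1},{"linear":[0,-0.041,0.079],"angular":[0,0,0],"hand":1},{"linear":[0,-0.046,0.079],"angular":[0,0,0],"hand":1},{"linear":[0,-0.051,0.079],"angular":[0,0,0],"hand":1},{"linear":[0,-0.056,0.079],"angular":[0,0,0],"hand":1},{"linear":[0,-0.061,0.079],"angular":[0,0,0],"hand":1},{"linear":[0,-0.066,0.079],"angular":[0,0,0],"hand":1},{"linear":[0,-0.071,0.079],"angular":[0,0,0],"hand":1},{"linear":[0,-0.074,0.079],"angular":[0,0,0],"hand":1},{"linear":[0,-0.074,0.079],"angular":[0,0,0],"hand":1},{"linear":[0,-0.074,0.079],"angular":[0,0,0],"hand":1},{"linear":[0,-0.074,0.079],"angular":[0,0,0],"hand":1}]'; python3 st.py; cat > look.py <<'E'
import sys
from st import *
p=manip.read_camera("side");cv2.imwrite(f"pics/s{sys.argv[1]}.png",p["color"][130:350,130:450].repeat(2,0).repeat(2,1))
p=manip.read_camera("top");cv2.imwrite(f"pics/t{sys.argv[1]}.png",p["color"][120:280,180:340].repeat(3,0).repeat(3,1))
c=cloud(p,np.ones((420,560),bool));q=np.c_[(c[:,:2]-O)@ex,(c[:,:2]-O)@ey,c[:,2]]
b=q[(abs(q[:,0]+.02)<.1)&(abs(q[:,1])<.13)&(q[:,2]>.042)&(q[:,2]<.06)]
print("book",len(b),b.min(0) if len(b) else 0,b.max(0) if len(b) else 0)
if len(b): print(cv2.minAreaRect(b[:,:2].astype(np.float32)))
E
python3 look.py 1
```

```text
time_s: 3.98
ee_pos: [0.5358, 0.18, 0.1713]
eef_rot: [-0.0, -0.063, 0.998, 0.0]
ft_force: [1.3, 0.4, -0.1]
finger_gap: 0.0
grasp_force: 0.0
3.9833 [0.5358 0.18   0.1713] press xy -0.027582314577645668 0.07180359767711478 F [ 1.313   0.4274 -0.1153] 0.0003058898449514464
[[-0.9921 -0.1258 -0.    ]
 [-0.1258  0.9921  0.0003]
 [-0.      0.0003 -1.    ]] want x [-0.9922 -0.1247]
3.9833 [0.5358 0.18   0.1713] press xy -0.027582314577645668 0.07180359767711478 F [ 1.313   0.4274 -0.1153] 0.0003058898449514464
[[-0.9921 -0.1258 -0.    ]
 [-0.1258  0.9921  0.0003]
 [-0.      0.0003 -1.    ]] want x [-0.9922 -0.1247]
book 1351 [-0.0797 -0.1235  0.042 ] [0.0768 0.0689 0.0597]
((-0.0023018047213554382, -0.027633875608444214), (0.15676991641521454, 0.18078379333019257), 76.9757308959961)
```

View pics/s1.png

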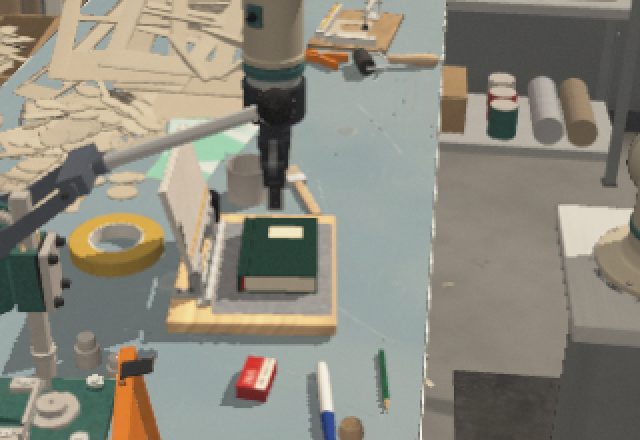

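Crop s1 shows the book flat on the felt at (240-318, 218-292), with the spine towards the fence. Next I move in front of the fore-edge.

```bash
python3 -m inch '[{"linear":[0.035,-0.02,0],"angular":[0,0,0],"hand":1},{"linear":[0.065,-0.045,0],"angular":[0,0,0],"hand":1},{"linear":[0.098,-0.077,0],"angular":[0,0,0],"hand":1},{"linear":[0.098,-0.077,0],"angular":[0,0,0],"hand":1},{"linear":[0.098,-0.077,0.04],"angular":[0,0,0],"hand":1},{"linear":[0.098,-0.077,0.08],"angular":[0,0,0],"hand":1},{"linear":[0.098,-0.077,0.124],"angular":[0,0,0],"hand":1},{"linear":[0.098,-0.077,0.124],"angular":[0,0,0],"hand":1},{"linear":[0.098,-0.077,0.124],"angular":[0,0,0],"hand":1}]'; python3 look.py 2
```

```text
time_s: 4.83
ee_pos: [0.4467, 0.0913, 0.0459]
eef_rot: [-0.003, -0.063, 0.998, 0.0]
ft_force: [1.0, -0.1, 0.9]
finger_gap: -0.001
grasp_force: 0.0
4.8333 [0.4467 0.0913 0.0459] press xy -0.126987830360593 -0.005094429282371525 F [ 1.0422 -0.1383  0.9294] -0.001352739536288465
[[-0.992  -0.126  -0.0055]
 [-0.126   0.992  -0.0001]
 [ 0.0055  0.0006 -1.    ]] want x [-0.9922 -0.1247]
book 1276 [-0.0798 -0.1236  0.0423] [0.078 0.109 0.06 ]
((0.020332783460617065, 0.004891827702522278), (0.22842814028263092, 0.1540888398885727), 76.21946716308594)
```

View pics/t2.png

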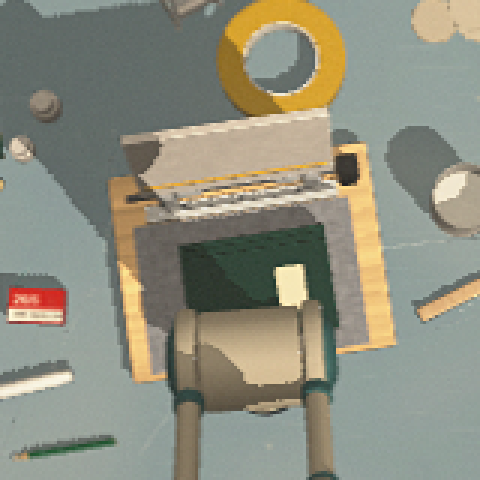

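Crop t2 shows the book flat and square to the fence (cols 180-330, spine edge at about row 230-245), with a gap to the fence. Now the slow push.

```bash
python3 -m inch '[{"linear":[-0.015,0,0],"angular":[0,0,0],"hand":1},{"linear":[-0.028,0,0],"angular":[0,0,0],"hand":1},{"linear":[-0.032,0,0],"angular":[0,0,0],"hand":1},{"linear":[-0.036,0,0],"angular":[0,0,0],"hand":1},{"linear":[-0.040,0,0],"angular":[0,0,0],"hand":1},{"linear":[-0.044,0,0],"angular":[0,0,0],"hand":1},{"linear":[-0.048,0,0],"angular":[0,0,0],"hand":1},{"linear":[-0.052,0,0],"angular":[0,0,0],"hand":1},{"linear":[-0.055,0,0],"angular":[0,0,0],"hand":1},{"linear":[-0.058,0,0],"angular":[0,0,0],"hand":1},{"linear":[-0.060,0,0],"angular":[0,0,0],"hand":1},{"linear":[-0.060,0,0],"angular":[0,0,0],"hand":1}]'; python3 look.py 3
```

```text
time_s: 5.93
ee_pos: [0.5086, 0.0988, 0.0472]
eef_rot: [0.0, -0.063, 0.998, 0.0]
ft_force: [-1.0, -1.0, 0.6]
finger_gap: 0.002
grasp_force: 0.0
5.9333 [0.5086 0.0988 0.0472] press xy -0.06467830679314145 -0.005387597686092107 F [-0.9589 -1.0471  0.5556] 0.0023395937223462163
[[-0.992  -0.1259  0.001 ]
 [-0.1259  0.992   0.0002]
 [-0.001   0.     -1.    ]] want x [-0.9922 -0.1247]
book 508 [-0.0523 -0.1174  0.042 ] [0.0775 0.112  0.0599]
((0.05816913768649101, -0.01311829686164856), (0.23149292171001434, 0.12102963775396347), 58.38953399658203)
```

View pics/t3.png

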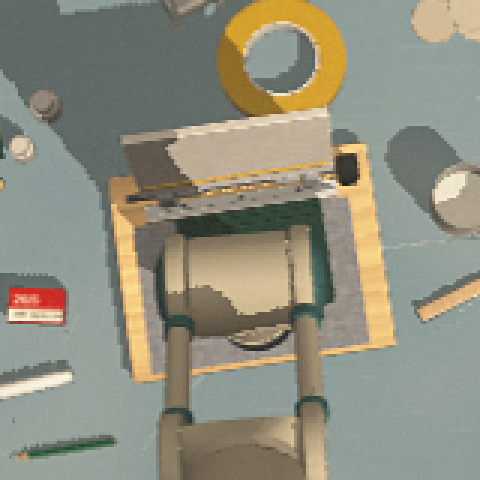

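Crop t3 shows the spine almost at the fence. I press on in 1 mm steps and watch the force.

```bash
python3 -m inch '[{"linear":[-0.001,0,0],"angular":[0,0,0],"hand":1},{"linear":[-0.002,0,0],"angular":[0,0,0],"hand":1},{"linear":[-0.003,0,0],"angular":[0,0,0],"hand":1},{"linear":[-0.003,0,0],"angular":[0,0,0],"hand":1}]'; python3 -m inch '[{"linear":[-0.001,0,0],"angular":[0,0,0],"hand":1},{"linear":[-0.001,0,0],"angular":[0,0,0],"hand":1}]';python3 -m inch '[{"linear":[-0.001,0,0],"angular":[0,0,0],"hand":1},{"linear":[-0.001,0,0],"angular":[0,0,0],"hand":1}]'
```

```text
time_s: 6.37
ee_pos: [0.5108, 0.0991, 0.0473]
eef_rot: [-0.0, -0.063, 0.998, 0.0]
ft_force: [-0.2, 0.3, -0.1]
finger_gap: -0.002
grasp_force: 0.4
time_s: 6.53
ee_pos: [0.5113, 0.0993, 0.0472]
eef_rot: [-0.001, -0.063, 0.998, 0.0]
ft_force: [-2.7, 1.0, 0.8]
finger_gap: -0.004
grasp_force: 1.1
time_s: 6.7
ee_pos: [0.5114, 0.0994, 0.0472]
eef_rot: [-0.001, -0.063, 0.998, 0.0]
ft_force: [-4.0, -0.3, 2.5]
finger_gap: 0.001
grasp_force: 2.3
```

```bash
python3 -m inch '[{"linear":[-0.001,0,0],"angular":[0,0,0],"hand":1},{"linear":[-0.002,0,0],"angular":[0,0,0],"hand":1},{"linear":[-0.002,0,0],"angular":[0,0,0],"hand":1}]'; python3 -m inch '[{"linear":[0.01,0,0],"angular":[0,0,0],"hand":1},{"linear":[0.04,0,0],"angular":[0,0,0],"hand":1},{"linear":[0.07,0,0],"angular":[0,0,0],"hand":1},{"linear":[0.09,0,-0.03],"angular":[0,0,0],"hand":1},{"linear":[0.09,0,-0.07],"angular":[0,0,0],"hand":1},{"linear":[0.09,0,-0.11],"angular":[0,0,0],"hand":1},{"linear":[0.09,-0.24,-0.22],"angular":[0,0,0],"hand":1},{"linear":[0.09,-0.24,-0.22],"angular":[0,0,0],"hand":1},{"linear":[0.09,-0.24,-0.22],"angular":[0,0,0],"hand":1},{"linear":[0.09,-0.24,-0.22],"angular":[0,0,0],"hand":1},{"linear":[0.09,-0.24,-0.22],"angular":[0,0,0],"hand":1},{"linear":[0.09,-0.24,-0.22],"angular":[0,0,0],"hand":1},{"linear":[0.09,-0.24,-0.22],"angular":[0,0,0],"hand":1},{"linear":[0.09,-0.24,-0.22],"angular":[0,0,0],"hand":1}]'; python3 look.py 4; python3 - <<'E'
from st import *
p=manip.read_camera("top")
c=cloud(p,np.ones((420,560),bool));q=np.c_[(c[:,:2]-O)@ex,(c[:,:2]-O)@ey,c[:,2]]
b=q[(q[:,0]>-.1)&(q[:,0]<.045)&(q[:,1]>-.12)&(q[:,1]<.13)&(q[:,2]>.04)&(q[:,2]<.06)]
print(cv2.minAreaRect(b[:,:2].astype(np.float32)))
d=q[(q[:,0]>.06)&(q[:,0]<.2)&(abs(q[:,1])<.12)&(q[:,2]>.1)&(q[:,2]<.25)]
i=d[:,2]>d[:,2].max()-.012; print("board edge",d[i].mean(0),d[:,2].max(),d[i].max(0))
E
```

```text
time_s: 6.95
ee_pos: [0.5116, 0.0995, 0.047]
eef_rot: [-0.003, -0.063, 0.998, 0.0]
ft_force: [-7.7, -0.1, 5.9]
finger_gap: 0.005
grasp_force: 4.0
time_s: 8.12
ee_pos: [0.4579, -0.1541, 0.2692]
eef_rot: [0.003, -0.061, 0.998, -0.002]
ft_force: [0.4, 0.4, 0.1]
finger_gap: 0.0
grasp_force: 0.0
8.1167 [ 0.4579 -0.1541  0.2692] press xy -0.14648438095179006 -0.24995383460585985 F [0.4293 0.3711 0.1422] 0.0003020756771375937
[[-0.9926 -0.1215  0.0064]
 [-0.1216  0.9926 -0.0045]
 [-0.0058 -0.0053 -1.    ]] want x [-0.9922 -0.1247]
book 1724 [-0.0509 -0.124   0.0421] [0.0789 0.1121 0.06  ]
((0.013754792511463165, -0.005531124770641327), (0.23613829910755157, 0.12855404615402222), 89.56239318847656)
8.2167 [ 0.4557 -0.1498  0.267 ] press xy -0.14818385798083347 -0.245456638628208 F [0.0459 0.255  0.1582] -0.003827679298666759
[[-0.9922 -0.1245  0.0008]
 [-0.1245  0.9922  0.0006]
 [-0.0009  0.0005 -1.    ]] want x [-0.9922 -0.1247]
((-0.0030465424060821533, -0.006164222955703735), (0.09564350545406342, 0.15049150586128235), 0.02876153029501438)
board edge [0.1078 0.0003 0.1896] 0.19654225072960374 [0.1147 0.0963 0.1965]
```

View pics/t4.png

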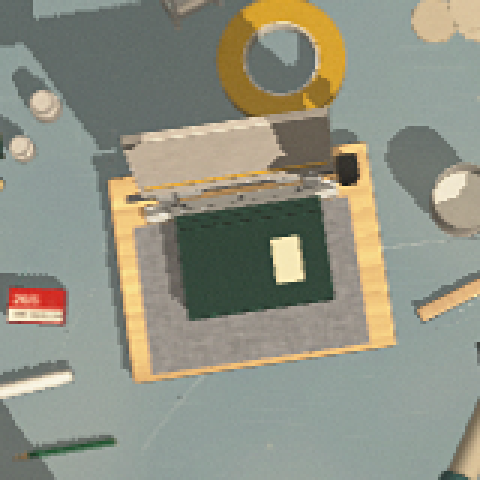

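View pics/s4.png

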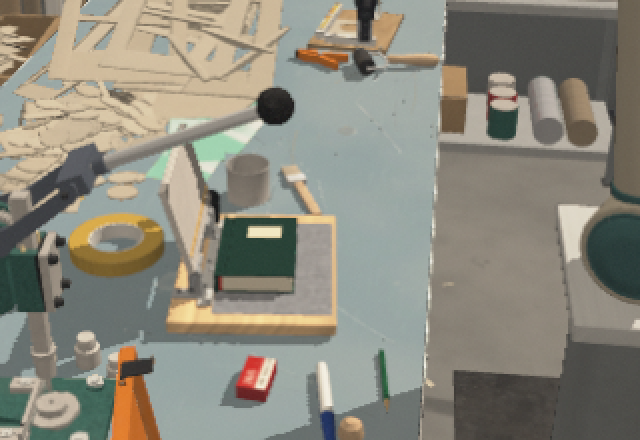

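Crop t4 shows the book square against the fence at (180-330, 205-318), and s4 agrees. The fitted fore-edge at -51 mm puts the spine at +54 mm. Next I go over and behind the board.

```bash
python3 -m inch '[{"linear":[-0.298,0.245,0],"angular":[0,0,0],"hand":1},{"linear":[-0.298,0.245,0],"angular":[0,0,0],"hand":1},{"linear":[-0.298,0.245,0],"angular":[0,0,0],"hand":1},{"linear":[-0.298,0.245,0],"angular":[0,0,0],"hand":1},{"linear":[-0.298,0.245,0],"angular":[0,0,0],"hand":1},{"linear":[-0.298,0.245,0],"angular":[0,0,0],"hand":1},{"linear":[-0.298,0.245,0],"angular":[0,0,0],"hand":1},{"linear":[-0.298,0.245,0],"angular":[0,0,0],"hand":1},{"linear":[-0.298,0.245,0],"angular":[0,0,0],"hand":1},{"linear":[-0.298,0.245,0],"angular":[0,0,0],"hand":1},{"linear":[-0.298,0.245,0],"angular":[0,0,0],"hand":1},{"linear":[-0.298,0.245,0],"angular":[0,0,0],"hand":1}]'; python3 st.py
```

```text
time_s: 9.27
ee_pos: [0.7191, 0.1324, 0.2657]
eef_rot: [-0.002, -0.064, 0.998, -0.0]
ft_force: [0.0, 0.2, 0.2]
finger_gap: 0.004
grasp_force: 0.0
9.2667 [0.7191 0.1324 0.2657] press xy 0.1483861681322713 0.0016671758834925965 F [0.0201 0.1745 0.1606] 0.003795630804742567
[[-0.9917 -0.1287 -0.0033]
 [-0.1287  0.9917 -0.0008]
 [ 0.0034 -0.0004 -1.    ]] want x [-0.9922 -0.1247]
```

```bash
python3 -m inch '[{"linear":[0,0,0.04],"angular":[0,0,0],"hand":1},{"linear":[0,0,0.08],"angular":[0,0,0],"hand":1},{"linear":[0,0,0.082],"angular":[0,0,0],"hand":1},{"linear":[0.012,0,0.082],"angular":[0,0,0],"hand":1},{"linear":[0.02,0,0.082],"angular":[0,0,0],"hand":1},{"linear":[0.024,0,0.082],"angular":[0,0,0],"hand":1},{"linear":[0.027,0,0.082],"angular":[0,0,0],"hand":1},{"linear":[0.030,0,0.082],"angular":[0,0,0],"hand":1},{"linear":[0.033,0,0.082],"angular":[0,0,0],"hand":1},{"linear":[0.036,0,0.082],"angular":[0,0,0],"hand":1},{"linear":[0.039,0,0.082],"angular":[0,0,0],"hand":1},{"linear":[0.042,0,0.082],"angular":[0,0,0],"hand":1},{"linear":[0.045,0,0.082],"angular":[0,0,0],"hand":1},{"linear":[0.048,0,0.082],"angular":[0,0,0],"hand":1},{"linear":[0.051,0,0.082],"angular":[0,0,0],"hand":1},{"linear":[0.054,0,0.082],"angular":[0,0,0],"hand":1},{"linear":[0.057,0,0.082],"angular":[0,0,0],"hand":1},{"linear":[0.060,0,0.082],"angular":[0,0,0],"hand":1},{"linear":[0.063,0,0.082],"angular":[0,0,0],"hand":1}]'; python3 -m inch '[{"linear":[0.003,0,0],"angular":[0,0,0],"hand":1},{"linear":[0.006,0,0],"angular":[0,0,0],"hand":1},{"linear":[0.009,0,0],"angular":[0,0,0],"hand":1},{"linear":[0.012,0,0],"angular":[0,0,0],"hand":1},{"linear":[0.015,0,0],"angular":[0,0,0],"hand":1},{"linear":[0.018,0,0],"angular":[0,0,0],"hand":1},{"linear":[0.021,0,0],"angular":[0,0,0],"hand":1}]'; python3 st.py
```

```text
time_s: 10.85
ee_pos: [0.6605, 0.1231, 0.1894]
eef_rot: [0.004, -0.063, 0.998, 0.0]
ft_force: [2.9, 0.8, 1.8]
finger_gap: 0.0
grasp_force: 1.2
time_s: 11.43
ee_pos: [0.6362, 0.12, 0.1846]
eef_rot: [-0.001, -0.063, 0.998, -0.0]
ft_force: [1.7, -0.9, -0.2]
finger_gap: 0.002
grasp_force: 0.2
11.4333 [0.6362 0.12   0.1846] press xy 0.06458629966532688 -0.00021129816909235333 F [ 1.7183 -0.9032 -0.2052] 0.002204998264740462
[[-0.992  -0.1259 -0.0019]
 [-0.1259  0.992  -0.0001]
 [ 0.002   0.0001 -1.    ]] want x [-0.9922 -0.1247]
```

```bash
python3 -m inch '[{"linear":[-0.03,0,0],"angular":[0,0,0],"hand":1},{"linear":[-0.03,0,-0.04],"angular":[0,0,0],"hand":1},{"linear":[-0.03,0,-0.08],"angular":[0,0,0],"hand":1},{"linear":[-0.03,0,-0.11],"angular":[0,0,0],"hand":1},{"linear":[-0.03,0,-0.11],"angular":[0,0,0],"hand":1},{"linear":[0.21,-0.245,-0.1],"angular":[0,0,0],"hand":1},{"linear":[0.21,-0.245,-0.1],"angular":[0,0,0],"hand":1},{"linear":[0.21,-0.245,-0.1],"angular":[0,0,0],"hand":1},{"linear":[0.21,-0.245,-0.1],"angular":[0,0,0],"hand":1},{"linear":[0.21,-0.245,-0.1],"angular":[0,0,0],"hand":1},{"linear":[0.21,-0.245,-0.1],"angular":[0,0,0],"hand":1},{"linear":[0.21,-0.245,-0.1],"angular":[0,0,0],"hand":1},{"linear":[0.21,-0.245,-0.1],"angular":[0,0,0],"hand":1},{"linear":[0.21,-0.245,-0.1],"angular":[0,0,0],"hand":1},{"linear":[0.21,-0.245,-0.1],"angular":[0,0,0],"hand":1},{"linear":[0.21,-0.245,-0.1],"angular":[0,0,0],"hand":1},{"linear":[0.21,-0.245,-0.1],"angular":[0,0,0],"hand":1}]'
W='' ; for i in 1 2 3; do python3 -m inch '[{"linear":[0,0,0],"angular":[0,0,0],"hand":1},{"linear":[0,0,0],"angular":[0,0,0],"hand":1},{"linear":[0,0,0],"angular":[0,0,0],"hand":1},{"linear":[0,0,0],"angular":[0,0,0],"hand":1},{"linear":[0,0,0],"angular":[0,0,0],"hand":1},{"linear":[0,0,0],"angular":[0,0,0],"hand":1},{"linear":[0,0,0],"angular":[0,0,0],"hand":1},{"linear":[0,0,0],"angular":[0,0,0],"hand":1},{"linear":[0,0,0],"angular":[0,0,0],"hand":1},{"linear":[0,0,0],"angular":[0,0,0],"hand":1},{"linear":[0,0,0],"angular":[0,0,0],"hand":1},{"linear":[0,0,0],"angular":[0,0,0],"hand":1},{"linear":[0,0,0],"angular":[0,0,0],"hand":1},{"linear":[0,0,0],"angular":[0,0,0],"hand":1},{"linear":[0,0,0],"angular":[0,0,0],"hand":1},{"linear":[0,0,0],"angular":[0,0,0],"hand":1},{"linear":[0,0,0],"angular":[0,0,0],"hand":1},{"linear":[0,0,0],"angular":[0,0,0],"hand":1},{"linear":[0,0,0],"angular":[0,0,0],"hand":1},{"linear":[0,0,0],"angular":[0,0,0],"hand":1}]' | head -2; done
python3 look.py 5; python3 - <<'E'
from st import *
p=manip.read_camera("top")
c=cloud(p,np.ones((420,560),bool));q=np.c_[(c[:,:2]-O)@ex,(c[:,:2]-O)@ey,c[:,2]]
for x in np.arange(-.06,.08,.02):
    d=q[(abs(q[:,0]-x)<.01)&(abs(q[:,1])<.09)&(q[:,2]<.25)]; print(round(x,2),np.median(d[:,2]))
E
```

```text
time_s: 12.85
ee_pos: [0.4602, -0.1484, 0.2852]
eef_rot: [0.0, -0.063, 0.998, 0.001]
ft_force: [0.0, -0.5, -0.8]
finger_gap: 0.0
grasp_force: 0.0
time_s: 14.52
ee_pos: [0.4596, -0.1493, 0.2853]
time_s: 16.18
ee_pos: [0.4596, -0.1493, 0.2853]
time_s: 17.85
ee_pos: [0.4596, -0.1493, 0.2853]
17.85 [ 0.4596 -0.1493  0.2853] press xy -0.14419614264974376 -0.24547231929843896 F [-0.7233 -0.6971  0.5859] 0.0007461905554779091
[[-0.992  -0.1259  0.    ]
 [-0.1259  0.992   0.0001]
 [-0.0001  0.0001 -1.    ]] want x [-0.9922 -0.1247]
book 540 [-0.0575 -0.1205  0.0421] [0.08   0.1087 0.06  ]
((0.011293359100818634, -0.005521640181541443), (0.2292891889810562, 0.13708683848381042), 89.6299819946289)
17.95 [ 0.4596 -0.1493  0.2853] press xy -0.14420758369517553 -0.24547434697304443 F [-0.2374  0.1686  0.383 ] -0.003559077295563456
[[-0.992  -0.1259  0.    ]
 [-0.1259  0.992   0.0001]
 [-0.      0.     -1.    ]] want x [-0.9922 -0.1247]
-0.06 0.026483221685454805
-0.04 0.06284737350601133
-0.02 0.06469789210058274
0.0 0.06467149998935828
0.02 0.06481238733267536
0.04 0.06405605981805662
0.06 0.06192119855815614
0.08 0.061190208042467775
```

View pics/s5.png

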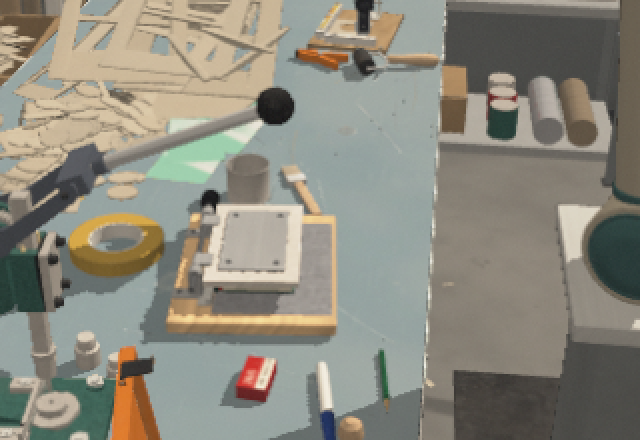

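View pics/t5.png

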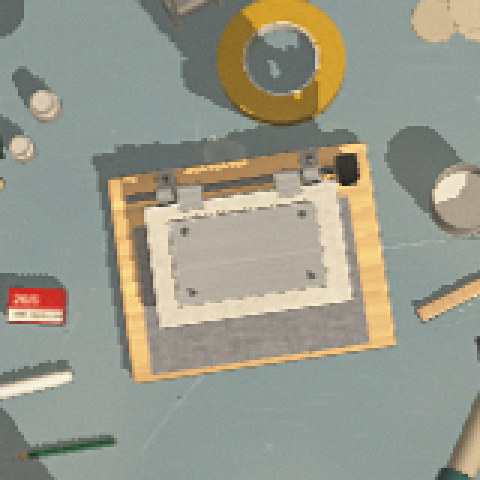

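Crops s5 and t5 show the board lying level on the book; its plate reads 64.7 mm all along. The bystanders are where they were and the robot is clear. I hand it in.

```bash
python3 -c "from station import manip; print(manip.hand_in())"
```

```text
the job is handed in; nothing more can be done
None
```

The job is handed in at about 18 s: the book lies flat with its spine against the fence, the board measures level on it (so the rod should be in the groove), the robot is clear, and the other things look unmoved.

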